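# Shut the piston drawer and the gear case

### The job

Put the engine parts away from the dust: with the fingertips, push the open drawer that has the piston in it fully home, and swing the lid of the gear case down until it is fully shut. Leave the other open drawer, the empty one, as it stands; do not touch, lift or tip the piston or the gear, and leave everything else on the bench where it is.

Things in the scene. Friction and masses are not known exactly. Their poses are not given: they have to be found in the camera images.
- stock_unit: Grey steel one-drawer cabinet fixed to the bench, 200 mm deep (x), 120 mm wide (y), 90 mm high, flat top. Origin: on the bench under the middle of its closed drawer front; x points into the cabinet (the way the drawer shuts), away from the robot side, y to the left, z up. Its drawer holds the piston: this is the drawer to shut.
- stock_drawer (a joint): Drawer of the stock unit: m it stands open; 0 = fully shut, front flush with the cabinet's front edges; 0.13 = stop. Sliding friction about 1.5 N plus 6 N per m/s; it stays where it is left and has a hard stop when shut.
- stock_front (a point): Middle of the top edge of the stock drawer's flat aluminium front, on the outer face, 86 mm above the bench; x points in the shutting direction. The front is 118 mm wide, 8 mm thick, from 6 to 86 mm above the bench. A bow pull 60 mm wide sticks out 19 mm at 23 to 29 mm above the bench; the face above it is free for pushing.
- spare_unit: Grey steel one-drawer cabinet fixed to the bench, 200 mm deep (x), 120 mm wide (y), 90 mm high, flat top. Origin: on the bench under the middle of its closed drawer front; x points into the cabinet (the way the drawer shuts), away from the robot side, y to the left, z up. Same as the stock unit, but its drawer is empty and must stay as far open as it is.
- spare_front (a point): Middle of the top edge of the spare drawer's flat aluminium front, on the outer face, 86 mm above the bench; x points in the shutting direction. The front is 118 mm wide, 8 mm thick, from 6 to 86 mm above the bench. A bow pull 60 mm wide sticks out 19 mm at 23 to 29 mm above the bench; the face above it is free for pushing.
- case: Grey open-topped metal case fixed to the bench, 140 mm deep (x), 120 mm wide (y), 60 mm high, walls 5 mm, with a hinged lid standing open on its far side. Origin: on the bench, in its middle plane, 110 mm behind the near wall's outer face and 30 mm before the far wall's outer face; x points from the near wall to the hinged wall, y left, z up.
- case_hinge (a point): Middle of the lid's hinge line, at the top of the case's far wall, 60 mm above the bench; same axes as the case, hinge line along y.
- lid (a joint): Lid of the case: angle in rad; 0 = shut, lying flat on the rim; pi/2 = upright; 1.8 = stop. A stiff hinge (about 0.18 N m) keeps it where it is left.
- lid_edge (a point): Middle of the lid's free edge, on its outer face (the face that is on top when shut). The lid is a flat aluminium plate 142 mm from hinge line to free edge, 122 mm wide, 6 mm thick (underside in the plane of the hinge line), no handle; two ribs 4 mm wide along it, 40 mm either side of the middle, rise 2 mm. Axes of this point: x from the free edge to the hinge, y along the edge, z out of the outer face.
- piston: Aluminium piston, 48 mm across, 46 mm tall, standing loose in the stock drawer. Origin: centre of its underside (12 mm above the bench); z up.
- gear: Brass gear wheel with a hub, 68 mm across, 20 mm tall, lying loose in the case. Origin: centre of its underside (5 mm above the bench); z up.
- glue_bottle: Small white glue bottle, 32 mm across, 85 mm tall, standing on the bench between the units; not to be disturbed. Origin: centre of its underside.
- grease_jar: Small amber jar, 36 mm across, 45 mm tall, standing on the bench between the units; not to be disturbed. Origin: centre of its underside.
- oil_bottle: White oil bottle, 40 mm across, 90 mm tall, standing on the flat top of the spare unit; not to be disturbed. Origin: centre of its underside.
- bearing: Steel bearing ring, 48 mm across, 14 mm tall, lying on the flat top of the stock unit; not to be disturbed. Origin: centre of its underside.
- spanner: Spanner, 170 mm long, lying on the bench off to the right; not to be disturbed. Lies along its own x; origin at its underside.
- barrel: Finned aluminium cylinder barrel, 72 mm across, 75 mm tall, standing on the bench off to the left; not to be disturbed. Origin: centre of its underside.
There are look-alikes about, which are no part of the job. Leave any orange look-alike of the case alone.

How it is judged (in metres and radians):
At the end, for the whole second after the job is handed in: The piston's drawer is within 6 mm of fully shut and the case's lid within 0.05 rad (7 mm at its edge) of flat; the piston stands upright and still in its drawer and the gear lies in the case; the empty drawer is within 15 mm of where it was found, and every bystander within 30 mm (value of joint stock_drawer below 0.006 m and value of joint lid below 0.05 rad and angle between piston's own z axis and vertical below 0.2 rad and x of piston in the frame of stock_unit above 0 m and linear speed of piston below 0.02 m/s and height (world z) of piston below 0.025 m and angle between gear's own z axis and vertical below 0.3 rad and height (world z) of gear below 0.02 m and horizontal distance between gear and case_hinge below 0.14 m and distance of spare_front from where it was at the start of the episode below 0.015 m and distance of each of glue_bottle, grease_jar, oil_bottle, bearing, spanner, barrel from where it was at the start of the episode below 0.03 m); the robot touches nothing.
It fails at once if the piston or the gear is touched by the fingers (contact force between the fingers and piston above 0.5 N or contact force between the fingers and gear above 0.5 N).
It fails at once if the piston or the gear is lifted or tipped (height (world z) of piston above 0.032 m or height (world z) of gear above 0.025 m or angle between any of piston, gear's own z axis and vertical above 0.5 rad).
It fails at once if the empty drawer is moved by more than 15 mm (distance of spare_front from where it was at the start of the episode above 0.015 m).
It fails at once if a bystander is moved by more than 30 mm, lifted or knocked over (distance of any of glue_bottle, grease_jar, oil_bottle, bearing, spanner, barrel from where it was at the start of the episode above 0.03 m or angle between any of glue_bottle, grease_jar, oil_bottle, bearing, spanner, barrel's own z axis and vertical above 0.5 rad).
It also fails if it takes over 56 s, if anything falls off the work surface, if the arm or the gripper's body presses on something with over 40 N, if the wrist force passes 120 N, or if a joint passes its speed limit or range.

### The arm

A 6-joint arm with a two-finger parallel gripper is mounted at the origin on the work surface. World frame = base frame: x ahead of the robot, y to its left, z up, the work surface at z = 0. Lengths are in mm, angles in rad, forces in N, time in s.
With the tool pointing down it reaches from about 250 to 775 mm from the base axis. Payload 4 kg.
Tool frame: the origin (TCP) lies on the centre line of the jaws, within the pads' length; the fingertips stand 19 mm ahead of it and the grasp point (between the pads) is the TCP; z points along the fingers, y is the line along which they close (so a half turn about z gives the same grasp; the last joint's range is limited). The gripper opens to 94 mm and grips with 3 to 60 N. Pads are 16 mm wide; open, the fingers measure 119 mm over their backs; the gripper's body (75 mm by 177 mm) begins 78 mm behind the grasp point.
Start: joints at [-1.303, 0.087, 1.371, -0, 1.684, -0.103], TCP at [199.297, -512.639, 224.506] pointing down, gripper open.
Joint ranges: [-3.1, 3.1], [-0.76, 2.03], [0.27, 2.55], [-1.08, 4.22], [0.17, 2.65], [-2.57, 2.57]. Speed limits (rad/s): [2.79, 2.79, 3.14, 3.14, 3.14, 3.14].

### API

Orientations are given as a 3x3 rotation matrix whose columns are the frame's x, y, z axes.
In Python, from bench import robot gives the robot as it stands.
- The arm moves only by the tool arm_command, never from a script. Its argument "targets" is a list of rows, each an object with "translation": the shift along the tool's x, y, z in m, a list of three; "dr": the turn, a rotation vector about the tool's x, y, z in rad, a list of three. A call has exactly 5 rows; each row shifts and turns the commanded pose from where the row before left it, along the tool's axes as they then stand; what a row does not reach is not made up. A row lasts 1/8 s, in which the tool goes at most 62.5 mm and 10.7 degrees, less where a joint would pass 70% of its speed; a pose out of reach is approached as far as the arm can. A call is refused whole if a number of a shift passes 0.0625 or a number of a turn 0.188, either way. A call with a gripper value outside its range is refused whole. "fingers" is the finger opening in m, from 0 to 0.094, set as the call begins (left out, the last holds). The fingers move at their own pace and stop on an object; the grip force is fixed at half the most. Time passes only in rows, so rows that do not move let the fingers close, or fill a call up. It gives the time, the measured TCP pose, the force, the opening and the grip force at its end, in the units of the state.
- robot.observe(): the state, without advancing time (a new reading comes with each control period).
- robot.camera(name): name is "scene" or "top" or "wrist"; returns a dict with "pixels" (420x560x3 uint8, red, green, blue), "K" (3x3 intrinsics, pixels), "world_from_camera" (4x4, takes a point from camera to world coordinates). Camera axes: x right, y down, z forward; pixel columns grow to the right and rows downward; lengths in mm; the calibration is good to about 2 mm. A picture is of the moment at which its call begins. There is no depth.
- robot.hand_in(): hands the job in; it is judged then, once.
The state is a dict: "clock": time; "joint_positions": joint angles; "joint_velocities": joint speeds; "joint_torque": joint torques, N m; "position": TCP position; "ee_rot": TCP orientation; "ft_force": force on the tool from outside, world axes, zero at the start; "wrist_torque": the same for the moment, N m; "gripper_width": opening from 0.0 (shut) to 1.0 (fully open); "gripper_force": force on a finger pad.
Only numpy, scipy, OpenCV 4.12 (cv2) and the standard library are available. Lean on these libraries where they do the work, as an engineer would, in place of code of your own. Each camera call takes 0.05 s, during which the arm holds its last target. There are 200 camera calls.

## Working session

There is one attempt and no reset: what is moved stays moved. The work goes in short steps, Python scripts to look and compute and a tool call to move; the robot and the scene stay as the last step left them, time stands still between calls to the robot, and variables do not carry over. Pictures are saved under pics/ and viewed, at most 10 in all, crops included, and the job is handed in when it is done.

Besides the shell and the picture viewer there is one more tool, called after ">>>" as name(argument=value, ...) on one line, values as JSON. arm_command: Moves the arm, as the interface text tells. Its arguments: {"type":"object","properties":{"targets":{"type":"array"},"fingers":{"type":"number"}},"required":["targets"]}

```bash
mkdir -p pics; ls; cat > h.py <<'E'
import numpy as np,cv2
from bench import robot
def snap(n,f):
    c=robot.camera(n); cv2.imwrite(f,c["pixels"][:,:,::-1]); np.savez(f[:-4]+".npz",K=c["K"],T=c["world_from_camera"]); return c
def onz(f,u,v,z):
    d=np.load(f[:-4]+".npz");T=d["T"];r=T[:3,:3]@np.linalg.inv(d["K"])@np.array([u,v,1.]);return T[:3,3]+r*(z-T[2,3])/r[2]
def proj(f,p):
    d=np.load(f[:-4]+".npz");q=np.linalg.inv(d["T"])@np.append(p,1);q=d["K"]@q[:3];return q[:2]/q[2]
E
python3 - <<'E'
from h import *
for n in("scene","top"):
    c=snap(n,f"pics/{n}1.png");print(n,c["world_from_camera"].round(2).tolist(),c["K"].round(0).tolist())
a=np.hstack([cv2.imread("pics/scene1.png")]);
print(robot.observe())
E
```

```text
pics
scene [[0.23, 0.63, -0.74, 1647.56], [0.97, -0.14, 0.19, -248.48], [0.02, -0.77, -0.64, 1003.74], [0.0, 0.0, 0.0, 1.0]] [[546.0, 0.0, 279.0], [0.0, 546.0, 207.0], [0.0, 0.0, 1.0]]
top [[0.01, -0.99, 0.15, 305.82], [-1.0, -0.02, -0.01, 10.03], [0.01, -0.15, -0.99, 1813.44], [0.0, 0.0, 0.0, 1.0]] [[521.0, 0.0, 287.0], [0.0, 521.0, 212.0], [0.0, 0.0, 1.0]]
{'clock': 0.1, 'joint_positions': array([-1.30307793e+00,  8.78751408e-02,  1.37207375e+00, -4.17938729e-05,
        1.68357819e+00, -1.03109488e-01]), 'joint_velocities': array([ 8.16304049e-05, -2.53107458e-03, -3.36533486e-03, -7.60844111e-04,
       -4.10217130e-04, -1.05498127e-03]), 'joint_torque': array([ 1.59794588e-03, -3.41253734e+01, -3.03300691e+01,  7.19425525e-02,
        3.04585544e-02, -1.02465826e-04]), 'position': array([ 199.17298909, -512.19404732,  223.43932845]), 'ee_rot': array([[ 9.32029383e-01,  3.62382290e-01, -5.51766332e-04],
       [ 3.62382675e-01, -9.32027552e-01,  1.85453085e-03],
       [ 1.57787713e-04, -1.92842781e-03, -9.99998128e-01]]), 'ft_force': array([ 0.18066181, -0.09978824,  0.36250387]), 'wrist_torque': array([-0.01629954, -0.02748187, -0.04130428]), 'gripper_force': 0.0, 'gripper_width': 1.0005776705748535}
```

View pics/scene1.png

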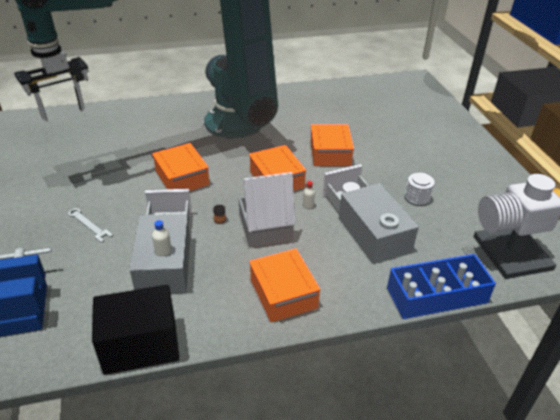

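View pics/top1.png

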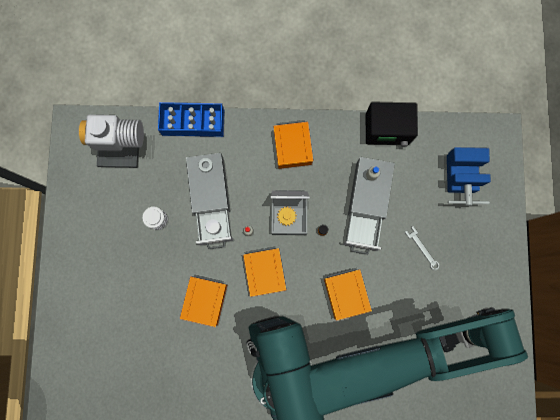

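The top view shows:
- **Drawers:** the piston's drawer is the left one, front near px (213,242), with the bearing on its unit. The look-alike is the empty drawer at (363,245), with the oil bottle on its unit.
- **Case:** the grey case with the gear is at (288,215), lid upright. The orange look-alikes are at (293,145), (265,272), (204,300) and (348,294).

I'll check this in one close crop.

```bash
python3 - <<'E'
from h import *
im=cv2.imread("pics/top1.png")[140:310,170:330]
cv2.imwrite("pics/crop1.png",cv2.resize(im,None,fx=3.5,fy=3.5,interpolation=cv2.INTER_CUBIC))
E
```

```text
(no output)
```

View pics/crop1.png

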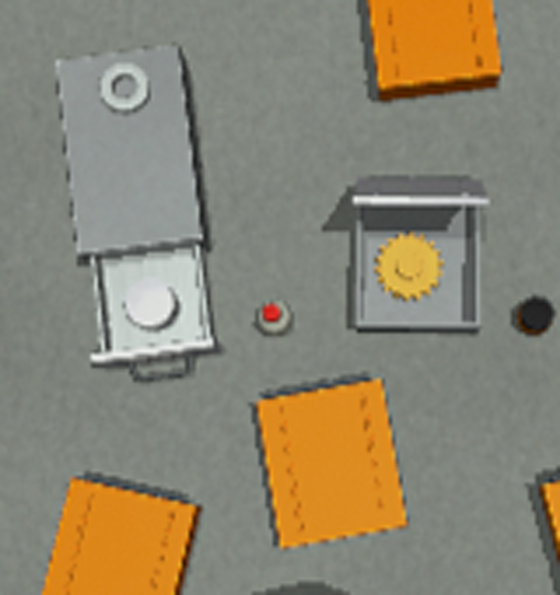

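The crop confirms the choice: the piston is in the left drawer, front top edge from (92,360) to (215,347) in crop pixels. The grey case holds the gear, near rim (349,328) to (479,330), lid edge along y≈200.

```bash
python3 - <<'E'
from h import *
f="pics/top1.png"
P=lambda x,y,z:onz(f,x/3.5+170,y/3.5+140,z).round(0)
for n,a in dict(cabNL=(78,253,90),cabNR=(203,243,90),cabFL=(56,60,90),cabFR=(181,45,90),frL=(92,362,86),frR=(215,349,86),caseNL=(349,329,60),caseNR=(479,331,60),lidL=(352,200,200),lidR=(488,200,200),glue=(272,314,85),jar=(535,314,45),orNL=(277,548,66),orNR=(407,524,66),orFL=(256,404,66),orFR=(382,379,66)).items(): print(n,P(*a))
# scene view lid top corners; epipolar: 
for z in(190,195,200,205): print(z,P(352,200,z),proj("pics/scene1.png",P(352,200,z)).round(1),proj("pics/scene1.png",P(488,200,z)).round(1))
im=cv2.imread("pics/scene1.png")[150:260,220:350]
cv2.imwrite("pics/crop2.png",cv2.resize(im,None,fx=5,fy=5,interpolation=cv2.INTER_CUBIC))
E
```

```text
cabNL [552. 312.  90.]
cabNR [564. 194.  90.]
cabFL [741. 342.  90.]
cabFR [758. 221.  90.]
frL [449. 296.  86.]
frR [463. 179.  86.]
caseNL [487.  53.  60.]
caseNR [487. -72.  60.]
lidL [589.  49. 200.]
lidR [591. -73. 200.]
glue [498. 126.  85.]
jar [ 506. -128.   45.]
orNL [277. 117.  66.]
orNR [301.  -6.  66.]
orFL [413. 141.  66.]
orFR [439.  21.  66.]
190 [591.  50. 190.] [290.9 175. ] [242.5 181.8]
195 [590.  50. 195.] [290.8 173.1] [242.3 179.9]
200 [589.  49. 200.] [290.4 171.3] [242.2 178.1]
205 [588.  49. 205.] [290.3 169.5] [242.1 176.2]
```

View pics/crop2.png

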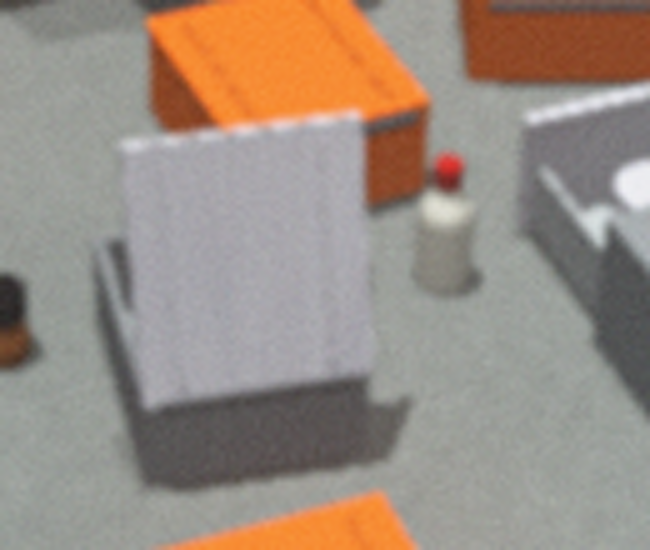

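Findings (mm):
- **Lid:** the free edge is at x≈590, z≈198, y centre ≈-11. With the hinge at (627, 60), that gives a length of about 143, which matches the given 142, and an angle of about 1.31 rad.
- **Drawer:** the front centre is at (456, 237), yaw ≈0.12, about 103 mm open.

Lid first: close the fingers, lift and square the tool.

>>> arm_command(targets=[{"translation": [0, 0, -0.018], "dr": [0, 0, 0.0742]}, {"translation": [0, 0, -0.018], "dr": [0, 0, 0.0742]}, {"translation": [0, 0, -0.018], "dr": [0, 0, 0.0742]}, {"translation": [0, 0, -0.018], "dr": [0, 0, 0.0742]}, {"translation": [0, 0, -0.018], "dr": [0, 0, 0.0742]}], fingers=0)

```text
clock: 0.72
position: [199.2, -512.4, 314.4]
ee_rot: [[1.0, -0.003, -0.0], [-0.003, -1.0, 0.001], [-0.0, -0.001, -1.0]]
ft_force: [0.2, 0.8, -0.7]
gripper_width: 0.505
gripper_force: 0.0
```

>>> arm_command(targets=[{"translation": [0.04, -0.042, 0], "dr": [0, 0, 0]}, {"translation": [0.04, -0.042, 0], "dr": [0, 0, 0]}, {"translation": [0.04, -0.042, 0], "dr": [0, 0, 0]}, {"translation": [0.04, -0.042, 0], "dr": [0, 0, 0]}, {"translation": [0.04, -0.042, 0], "dr": [0, 0, 0]}])

```text
clock: 1.35
position: [400.2, -301.1, 314.0]
ee_rot: [[1.0, -0.0, -0.0], [-0.0, -1.0, 0.0], [-0.0, -0.0, -1.0]]
ft_force: [0.2, -0.2, -1.1]
gripper_width: 0.009
gripper_force: 0.0
```

>>> arm_command(targets=[{"translation": [0.04, -0.045, 0], "dr": [0, 0, 0]}, {"translation": [0.04, -0.045, 0], "dr": [0, 0, 0]}, {"translation": [0.04, -0.045, 0], "dr": [0, 0, 0]}, {"translation": [0.04, -0.045, 0], "dr": [0, 0, 0]}, {"translation": [0.04, -0.045, 0], "dr": [0, 0, 0]}])

```text
clock: 1.98
position: [600.3, -76.0, 313.8]
ee_rot: [[1.0, -0.0, -0.001], [-0.0, -1.0, -0.0], [-0.001, 0.0, -1.0]]
ft_force: [0.4, -0.6, 0.2]
gripper_width: 0.006
gripper_force: 0.0
```

>>> arm_command(targets=[{"translation": [0.02, -0.025, 0], "dr": [0, 0, 0]}, {"translation": [0.02, -0.025, 0], "dr": [0, 0, 0]}, {"translation": [0.01, -0.015, 0], "dr": [0, 0, 0]}, {"translation": [0, 0, 0.02], "dr": [0, 0, 0]}, {"translation": [0, 0, 0], "dr": [0, 0, 0]}])

```text
clock: 2.6
position: [648.6, -12.8, 292.1]
ee_rot: [[1.0, -0.0, -0.005], [-0.0, -1.0, 0.0], [-0.005, -0.0, -1.0]]
ft_force: [0.4, 0.2, 0.7]
gripper_width: 0.007
gripper_force: 0.0
```

```bash
python3 - <<'E'
from h import *
c=snap("wrist","pics/w1.png");snap("top","pics/top2.png")
print(robot.observe()["position"],c["world_from_camera"].round(2).tolist())
for n,p in dict(edgeL=(590,50,198),edgeR=(590,-73,198),hL=(627,50,60),hR=(627,-73,60)).items(): print(n,proj("pics/w1.png",p).round(0))
E
```

```text
[649.08912154 -13.20699435 294.54019919] [[-0.0, -0.97, -0.26, 724.3], [-1.0, 0.0, -0.0, -12.93], [0.0, 0.26, -0.97, 451.8], [0.0, 0.0, 0.0, 1.0]]
edgeL [197. 291.]
edgeR [344. 291.]
hL [220. 209.]
hR [321. 208.]
```

View pics/w1.png

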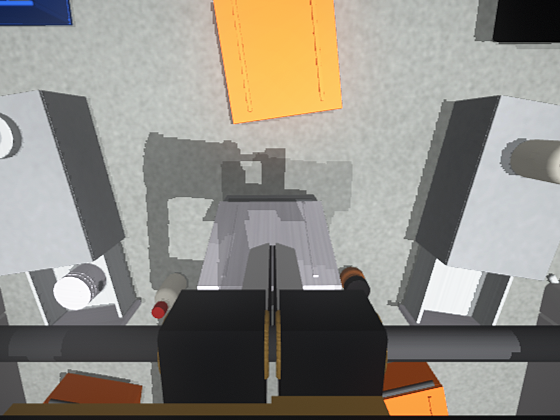

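The wrist view shows the lid under the gripper, with its base near row 200 and its free edge near row 291, which agrees with the estimate. I'll go down behind the lid and come up to it.

>>> arm_command(targets=[{"translation": [0, 0, 0.03], "dr": [0, 0, 0]}, {"translation": [0, 0, 0.03], "dr": [0, 0, 0]}, {"translation": [0, 0, 0.03], "dr": [0, 0, 0]}, {"translation": [0, 0, 0.008], "dr": [0, 0, 0]}, {"translation": [-0.01, 0, 0], "dr": [0, 0, 0]}])

```text
clock: 3.32
position: [639.4, -13.1, 196.9]
ee_rot: [[1.0, -0.001, 0.0], [-0.001, -1.0, -0.0], [0.0, 0.0, -1.0]]
ft_force: [0.6, -0.2, -0.2]
gripper_width: 0.007
gripper_force: 0.0
```

>>> arm_command(targets=[{"translation": [-0.01, 0, 0], "dr": [0, 0, 0]}, {"translation": [-0.01, 0, 0], "dr": [0, 0, 0]}, {"translation": [-0.01, 0, 0], "dr": [0, 0, 0]}, {"translation": [-0.01, 0, 0.002], "dr": [0, 0, 0]}, {"translation": [-0.01, 0, 0.004], "dr": [0, 0, 0]}])

```text
clock: 3.95
position: [589.1, -12.8, 190.9]
ee_rot: [[1.0, -0.0, 0.002], [-0.0, -1.0, -0.0], [0.002, 0.0, -1.0]]
ft_force: [0.4, -0.3, 0.5]
gripper_width: 0.003
gripper_force: 0.7
```

>>> arm_command(targets=[{"translation": [-0.012, 0, 0.006], "dr": [0, 0, 0]}, {"translation": [-0.012, 0, 0.008], "dr": [0, 0, 0]}, {"translation": [-0.009, 0, 0.008], "dr": [0, 0, 0]}, {"translation": [-0.009, 0, 0.008], "dr": [0, 0, 0]}, {"translation": [-0.007, 0, 0.009], "dr": [0, 0, 0]}])

```text
clock: 4.58
position: [539.8, -12.8, 150.9]
ee_rot: [[1.0, -0.0, -0.0], [-0.0, -1.0, -0.0], [-0.0, 0.0, -1.0]]
ft_force: [0.7, -0.7, 1.7]
gripper_width: 0.004
gripper_force: 0.5
```

```bash
python3 - <<'E'
from h import *
c=snap("scene","pics/s2.png")
print(robot.observe()["position"])
im=c["pixels"][120:270,190:390,::-1]
cv2.imwrite("pics/crop3.png",cv2.resize(im,None,fx=4,fy=4))
E
```

```text
[538.40388295 -12.60263773 149.3973239 ]
```

View pics/crop3.png

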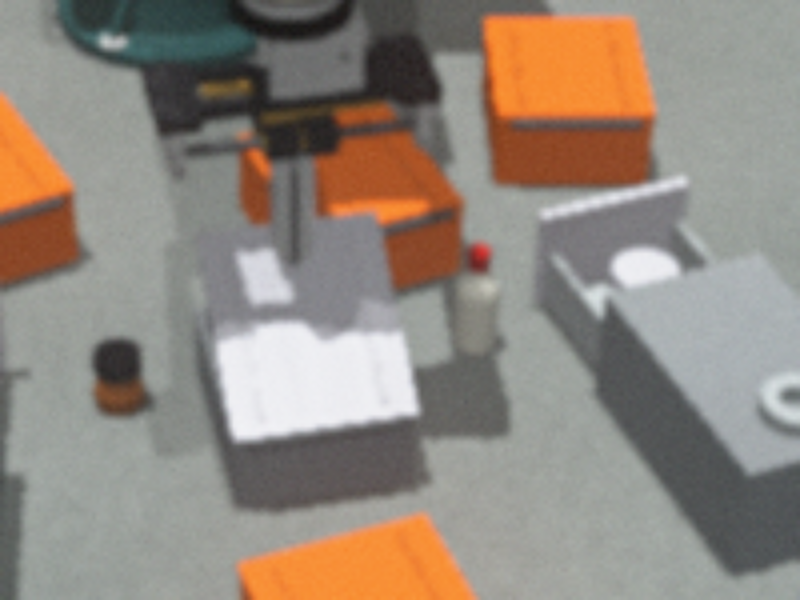

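The crop shows the lid swinging down under the fingertip, with the contact at crop (295,260) and the free edge beyond it. I'll follow the arc on down to the rim.

>>> arm_command(targets=[{"translation": [-0.006, 0, 0.009], "dr": [0, 0, 0]}, {"translation": [-0.006, 0, 0.011], "dr": [0, 0, 0]}, {"translation": [-0.005, 0, 0.011], "dr": [0, 0, 0]}, {"translation": [-0.003, 0, 0.011], "dr": [0, 0, 0]}, {"translation": [-0.003, 0, 0.011], "dr": [0, 0, 0]}])

```text
clock: 5.25
position: [517.3, -12.7, 97.6]
ee_rot: [[1.0, -0.0, 0.0], [-0.0, -1.0, -0.0], [0.0, 0.0, -1.0]]
ft_force: [1.7, 0.0, 0.9]
gripper_width: 0.002
gripper_force: 0.4
```

>>> arm_command(targets=[{"translation": [0, 0, 0.004], "dr": [0, 0, 0]}, {"translation": [0, 0, 0.004], "dr": [0, 0, 0]}, {"translation": [0, 0, 0.003], "dr": [0, 0, 0]}, {"translation": [0, 0, 0.003], "dr": [0, 0, 0]}, {"translation": [0, 0, 0.001], "dr": [0, 0, 0]}])

```text
clock: 5.88
position: [517.6, -12.7, 85.1]
ee_rot: [[1.0, -0.0, 0.001], [-0.0, -1.0, -0.0], [0.001, 0.0, -1.0]]
ft_force: [-5.0, 0.5, 10.6]
gripper_width: 0.003
gripper_force: 5.0
```

The tip is at z=66 with a firm 10 N stop, so the lid is on the rim. A slight extra press, then lift.

>>> arm_command(targets=[{"translation": [0, 0, 0.001], "dr": [0, 0, 0]}, {"translation": [0, 0, 0], "dr": [0, 0, 0]}, {"translation": [0, 0, -0.02], "dr": [0, 0, 0]}, {"translation": [0, 0, -0.05], "dr": [0, 0, 0]}, {"translation": [0, 0, -0.05], "dr": [0, 0, 0]}])

```text
clock: 6.5
position: [517.2, -12.7, 203.3]
ee_rot: [[1.0, -0.0, -0.001], [-0.0, -1.0, 0.0], [-0.001, -0.0, -1.0]]
ft_force: [0.6, -0.5, -0.3]
gripper_width: 0.003
gripper_force: 0.0
```

>>> arm_command(targets=[{"translation": [-0.02, -0.05, 0], "dr": [0, 0, -0.024]}, {"translation": [-0.02, -0.05, 0], "dr": [0, 0, -0.024]}, {"translation": [-0.02, -0.05, 0], "dr": [0, 0, -0.024]}, {"translation": [-0.02, -0.05, 0], "dr": [0, 0, -0.024]}, {"translation": [-0.015, -0.05, 0], "dr": [0, 0, -0.024]}])

```text
clock: 7.12
position: [409.9, 234.1, 202.6]
ee_rot: [[0.993, 0.12, 0.001], [0.12, -0.993, 0.0], [0.001, -0.0, -1.0]]
ft_force: [-0.0, -0.1, -0.2]
gripper_width: 0.005
gripper_force: 0.0
```

```bash
python3 - <<'E'
from h import *
c=snap("wrist","pics/w2.png");snap("top","pics/top3.png")
print(robot.observe()["position"])
for n,p in dict(frL=(449,296,86),frR=(463,179,86),cab=(552,312,90),lidNL=(485,49,66),lidNR=(485,-73,66)).items(): print(n,proj("pics/w2.png",p).round(0))
a=c["pixels"][:,:,::-1]
b=cv2.resize(cv2.imread("pics/top3.png")[170:290,180:330],None,fx=1.6,fy=1.6)
o=np.zeros((420,800,3),np.uint8);o[:,:560]=a;o[:192,560:800]=b;cv2.imwrite("pics/v.png",o)
E
```

```text
[408.68953281 236.4416412  202.5945757 ]
frL [202. 163.]
frR [345. 163.]
cab [189.  21.]
lidNL [491. 153.]
lidNR [624. 170.]
```

View pics/v.png

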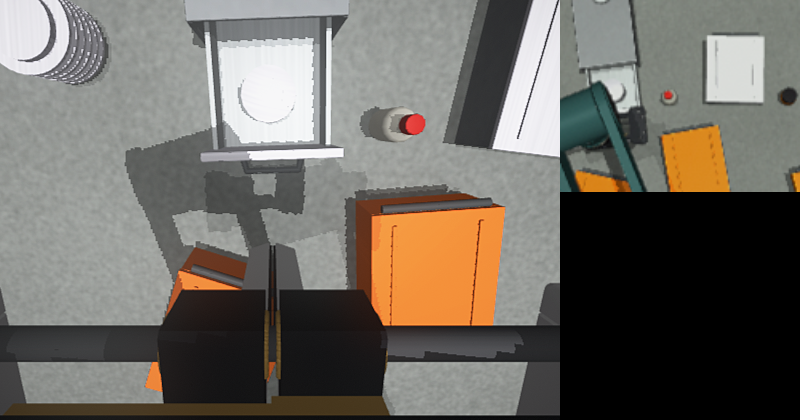

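The lid lies flat and square in the top view. In the wrist view the drawer front is at (202,160) to (344,155), close to the predicted row 163. Now down in front of the drawer face to push.

>>> arm_command(targets=[{"translation": [0, 0.006, 0.03], "dr": [0, 0, -0.03]}, {"translation": [0, 0, 0.035], "dr": [0, 0, 0]}, {"translation": [0, 0, 0.035], "dr": [0, 0, 0]}, {"translation": [0, 0, 0.03], "dr": [0, 0, 0]}, {"translation": [0.01, 0, 0], "dr": [0, 0, 0]}])

```text
clock: 7.85
position: [419.6, 226.6, 69.8]
ee_rot: [[0.989, 0.149, -0.006], [0.149, -0.989, -0.003], [-0.006, 0.002, -1.0]]
ft_force: [1.0, 0.8, 0.3]
gripper_width: 0.003
gripper_force: 0.0
```

>>> arm_command(targets=[{"translation": [0.01, 0, 0], "dr": [0, 0, 0]}, {"translation": [0.01, 0, 0], "dr": [0, 0, 0]}, {"translation": [0.008, 0, 0], "dr": [0, 0, 0]}, {"translation": [0.008, 0, 0], "dr": [0, 0, 0]}, {"translation": [0.008, 0, 0], "dr": [0, 0, 0]}])

```text
clock: 8.48
position: [465.0, 234.8, 72.6]
ee_rot: [[0.989, 0.149, -0.0], [0.149, -0.989, -0.0], [-0.0, 0.0, -1.0]]
ft_force: [-2.5, 0.0, 0.9]
gripper_width: 0.007
gripper_force: 0.9
```

>>> arm_command(targets=[{"translation": [0.01, 0, 0], "dr": [0, 0, 0]}, {"translation": [0.01, 0, 0], "dr": [0, 0, 0]}, {"translation": [0.01, 0, 0], "dr": [0, 0, 0]}, {"translation": [0.01, 0, 0], "dr": [0, 0, 0]}, {"translation": [0.01, 0, 0], "dr": [0, 0, 0]}])

```text
clock: 9.1
position: [514.8, 242.3, 72.3]
ee_rot: [[0.989, 0.149, -0.0], [0.149, -0.989, 0.0], [-0.0, -0.0, -1.0]]
ft_force: [-1.3, 0.9, 0.1]
gripper_width: 0.004
gripper_force: 1.0
```

>>> arm_command(targets=[{"translation": [0.008, 0, 0], "dr": [0, 0, 0]}, {"translation": [0.007, 0, 0], "dr": [0, 0, 0]}, {"translation": [0.006, 0, 0], "dr": [0, 0, 0]}, {"translation": [0.004, 0, 0], "dr": [0, 0, 0]}, {"translation": [0.003, 0, 0], "dr": [0, 0, 0]}])

```text
clock: 9.72
position: [541.9, 246.3, 72.3]
ee_rot: [[0.989, 0.149, -0.0], [0.149, -0.989, -0.0], [-0.0, 0.0, -1.0]]
ft_force: [-1.8, 0.3, 0.8]
gripper_width: 0.004
gripper_force: 0.8
```

>>> arm_command(targets=[{"translation": [0.002, 0, 0], "dr": [0, 0, 0]}, {"translation": [0.002, 0, 0], "dr": [0, 0, 0]}, {"translation": [0.002, 0, 0], "dr": [0, 0, 0]}, {"translation": [0.002, 0, 0], "dr": [0, 0, 0]}, {"translation": [0.002, 0, 0], "dr": [0, 0, 0]}])

```text
clock: 10.35
position: [542.7, 246.4, 72.4]
ee_rot: [[0.988, 0.15, -0.021], [0.15, -0.989, -0.005], [-0.022, 0.002, -1.0]]
ft_force: [-28.0, -6.0, 16.2]
gripper_width: 0.004
gripper_force: 14.4
```

There is a hard stop at 28 N. I'll back off and check.

>>> arm_command(targets=[{"translation": [-0.015, 0, 0], "dr": [0, 0, 0]}, {"translation": [-0.03, 0, 0], "dr": [0, 0, 0]}, {"translation": [-0.04, 0, -0.02], "dr": [0, 0, 0]}, {"translation": [-0.03, 0, -0.05], "dr": [0, 0, 0]}, {"translation": [0, 0, -0.05], "dr": [0, 0, 0]}])

```text
clock: 10.98
position: [436.6, 230.0, 193.7]
ee_rot: [[0.989, 0.15, 0.001], [0.15, -0.989, -0.001], [0.001, 0.001, -1.0]]
ft_force: [1.4, 0.4, -0.6]
gripper_width: 0.001
gripper_force: 0.0
```

```bash
python3 - <<'E'
from h import *
c=snap("wrist","pics/w3.png");d=snap("scene","pics/s3.png")
print(robot.observe()["position"])
o=np.zeros((600,800,3),np.uint8);o[:420,:560]=c["pixels"][:,:,::-1]
o[420:600,:560]=cv2.resize(d["pixels"][150:240,120:400,::-1],None,fx=2,fy=2);cv2.imwrite("pics/v2.png",o[:,:560])
for z,p in ((90,(552,312,90)),(90,(564,194,90)),(86,(563,253,86))): print(proj("pics/w3.png",p).round(0))
E
```

```text
[441.57336008 231.63142625 200.29857507]
[183.  54.]
[346.  62.]
[266.  52.]
```

View pics/v2.png

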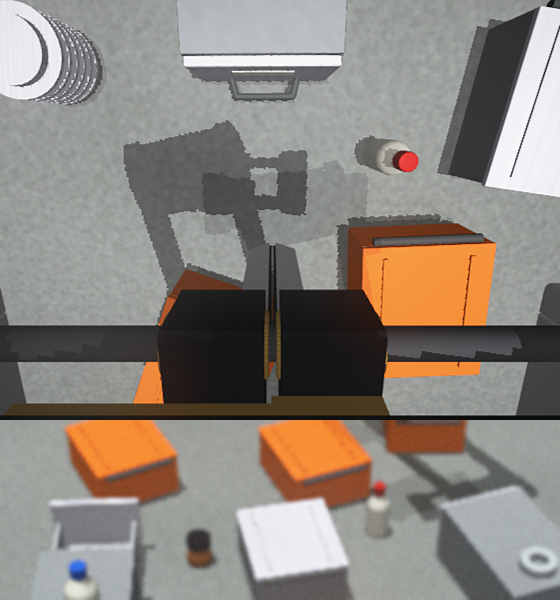

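The lid is shut. The drawer looks home, but there is a bright strip at rows 55–68, so I'll check numerically whether the front is flush.

```bash
python3 - <<'E'
from h import *
f="pics/w3.png"
for o in (0,8,12):
  for z in (90,86,26,6): print(o,z,proj(f,(558-o*.989,253-o*.149,z)).round(1))
print("cab edge z90",onz(f,265,54,90).round(1),"strip bottom z86",onz(f,265,67.5,86).round(1))
im=cv2.imread(f);print(im[44:100:2,225].mean(1).round(0))
print(im[44:100:2,200].mean(1).round(0))
g="pics/w2.png";im=cv2.imread(g);print(im[140:180:2,225].mean(1).round(0)); print(onz(g,225,160,86))
E
```

```text
0 90 [264.6  58. ]
0 86 [264.7  59.1]
0 26 [265.9  72. ]
0 6 [266.2  75.3]
8 90 [264.6  69.8]
8 86 [264.7  70.7]
8 26 [265.9  81.4]
8 6 [266.3  84.1]
12 90 [264.7  75.7]
12 86 [264.8  76.5]
12 26 [266.  86.]
12 6 [266.3  88.4]
cab edge z90 [560.7 253.1  90. ] strip bottom z86 [552.3 251.9  86. ]
[190. 189. 189. 191. 192.  92. 242. 247. 245. 245. 250. 179.  92.  98.
 100. 102. 101.  99.  91. 145. 157. 162. 160. 158. 162. 170. 170. 166.]
[191. 188. 189. 190. 191.  85. 241. 246. 244. 244. 251. 181.  93. 101.
 100. 101. 100.  95. 163. 158. 163. 166. 166. 164. 160. 161. 163. 165.]
[116. 118. 117. 117. 103. 100. 152. 182. 171. 168. 156.  95.  99.  97.
  95.  96.  83.  80.  80.  80.]
[453.67656909 277.67954392  86.        ]
```

The strip is 8.5 mm deep, which is the front's own 8 mm thickness. At 118 mm wide it can't fit inside a 120 mm cabinet with walls, so it sits against the cabinet's front edges. Cabinet plus front also comes to the 200 mm depth, and the stop was hard, so the drawer is shut.

>>> arm_command(targets=[{"translation": [0, 0, -0.02], "dr": [0, 0, 0]}, {"translation": [0, 0, 0], "dr": [0, 0, 0]}, {"translation": [0, 0, 0], "dr": [0, 0, 0]}, {"translation": [0, 0, 0], "dr": [0, 0, 0]}, {"translation": [0, 0, 0], "dr": [0, 0, 0]}])

```text
clock: 11.7
position: [437.8, 230.5, 211.5]
ee_rot: [[0.989, 0.149, -0.001], [0.149, -0.989, -0.001], [-0.001, 0.0, -1.0]]
ft_force: [0.1, 0.1, 0.2]
gripper_width: 0.007
gripper_force: 0.0
```

```bash
python3 -c "
from bench import robot
print(robot.hand_in())"
```

```text
the job is handed in; nothing more can be done
None
```

I pushed the piston's drawer home to its hard stop, swung the gear case's lid flat onto its rim, steered clear of everything else, and handed the job in at about 12 s; no verdict came back.

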